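# Find the soft shock mount and push its tag down

### The arm

A 6-joint arm with a two-finger parallel gripper is mounted at the origin on a cart in front of the work surface, level with it; the furniture and walls round the work are solid. World frame = base frame: x ahead of the robot, y to its left, z up, the work surface at z = 0. Lengths are in m, angles in degrees, forces in N, time in s.
With the tool pointing down it reaches from about 0.35 to 0.875 m from the base axis. Payload 4.2 kg.
Tool frame: the origin (TCP) lies between the finger pads; the fingertips stand 14 mm ahead of it and the grasp point (between the pads) lies 5 mm behind it (r.tcp_to_tips is the distance from the TCP to the fingertips, in m); y points along the fingers, x is the direction in which the jaws open and shut, and the axes are right-handed (so a half turn about y gives the same grasp; the last joint's range is limited). The gripper opens to 87 mm and grips with 3 to 60 N. Pads are 19 mm wide; open, the fingers measure 117 mm over their backs; the gripper's body (75 mm by 190 mm) begins 51 mm behind the grasp point.
Start: joints at [-50.672, 22.042, 0.453, 0, -68.411, -14.817], TCP at [0.259, -0.569, 0.237] pointing down, gripper open.
Joint ranges: [-179.83, 179.83], [-69.29, 118.12], [-61.27, 80.66], [-181.25, 117.63], [-171.15, -9.14], [-177.46, 177.46]. Speed limits (degrees/s): [159.86, 159.86, 180, 180, 180, 180].

### API

Orientations are given as a 3x3 rotation matrix whose columns are the frame's x, y, z axes.
In Python, from station import sense, optics, ticket, r gives the robot as it stands.
- The arm moves only by the tool carry_out, never from a script. Its argument "steps" is a list that holds one entry, the list of rows, each a list of 6 numbers: the shift along the world's x, y, z in cm, then the turn, a rotation vector about the world's x, y, z in rad. A call has 1 to 20 rows; each row is the pose to reach, as a shift and turn from the pose commanded when the call began; what a row does not reach only later rows make up. A row lasts 1/8 s, in which the tool goes at most 62.5 mm and 10.7 degrees, less where a joint would pass 70% of its speed; a pose out of reach is approached as far as the arm can. A call with a gripper value outside its range is refused whole. "fingers" is the closure in counts, from 0 (fully open) to 255 (shut), set as the call begins (left out, the last holds). The fingers move at their own pace and stop on an object; the grip force is fixed at half the most. Time passes only in rows, so rows that repeat a pose let the fingers close. It gives the time, the measured TCP pose, the force and the opening at its end, in the units of the state.
- sense(): the state, without advancing time (a new reading comes with each control period).
- optics.capture(name): name is "scene" or "top"; returns a dict with "image" (480x640x3 uint8, red, green, blue), "fov_y" (degrees; the focal length in pixels is half the picture's height over the tangent of half this angle, whatever the lens; pixels are square), "cx", "cy" (the principal point, pixels), "rvec" (rotation vector, rad) and "tvec" (3), from world to camera coordinates, as OpenCV has them. Camera axes: x right, y down, z forward; pixel columns grow to the right and rows downward; lengths in m; the calibration is good to about 2 mm. A picture is of the moment at which its call begins. There is no depth.
- ticket.finish_job(): hands the job in, once; it reports no verdict.
The state is a dict: "time_s": time; "joints": joint angles; "joint_velocities": joint speeds; "effort": joint torques, N m; "tcp_pos": TCP position; "ee_rot": TCP orientation; "wrist_force": force on the tool from outside, world axes, zero at the start; "moment": the same for the moment, N m; "gripper_width": opening from 0.0 (shut) to 1.0 (fully open).
Only numpy, scipy, OpenCV 4.12 (cv2) and the standard library are available. Lean on these libraries where they do the work, as an engineer would, in place of code of your own. Each camera call takes 0.05 s, during which the arm holds its last target.

### The job

One of the three shock mounts on the test plate has gone soft. Press their spring pads down with the fingertips one after another, from left to right as seen from the robot, to feel which is the softest, then push the white tag of that mount all the way down into its holder. Leave the other two tags up, and do not pick up, shift or knock anything.

Things in the scene. Friction and masses are not known exactly. Their poses are not given: they have to be found in the camera images.
- plate: fixed aluminium base plate lying on the worktop, 190 (x) x 400 (y) x 8 mm; origin at the centre of its underside, long side along its y. The three shock mounts stand on it side by side along its y, about 130 mm apart. It lies turned up to 0.2 rad either way, at different places.
- mount_p: one of three identical-looking loose shock mounts of 0.6 to 1 kg: grey base 130 (x) x 80 (y) x 10 mm standing on the plate; origin at the centre of its underside, z up. A round spring-mounted pad stands at x = +25 mm, and nearer the robot, at x = -34 mm, a slotted dark holder (28 x 36 mm, top 37 mm above the origin) with a white push-down tag. Its yaw is within about 0.3 rad of zero.
- pad_p_top (a point): centre of the flat top of the round pad of mount_p (dark grey disc on a black rubber rim, 48 mm across over the rim); 75 mm above the mount's origin at rest; it moves down with the pad
- pad_p (a joint): how far the pad of mount_p is pressed down, m: 0 at rest, 0.012 at its bottom stop; it springs back when let go. It starts to give at about 0.6 N, then the force grows with depth. The softest of the three pads needs 3 to 5 N for the whole travel, the two others 9 to 14 N
- tag_p_top (a point): centre of the flat top of the white tag of mount_p (12 x 26 mm, about 18 mm above its holder when up, 4 mm when fully down); it moves with the tag
- tag_p (a joint): how far the tag of mount_p is pushed down, m: about 0 (up to 0.002) at the start, 0.014 fully down; it moves against a friction of about 2.5 N and stays where it is left
- mount_q: one of three identical-looking loose shock mounts of 0.6 to 1 kg: grey base 130 (x) x 80 (y) x 10 mm standing on the plate; origin at the centre of its underside, z up. A round spring-mounted pad stands at x = +25 mm, and nearer the robot, at x = -34 mm, a slotted dark holder (28 x 36 mm, top 37 mm above the origin) with a white push-down tag. Its yaw is within about 0.3 rad of zero.
- pad_q_top (a point): centre of the flat top of the round pad of mount_q (dark grey disc on a black rubber rim, 48 mm across over the rim); 75 mm above the mount's origin at rest; it moves down with the pad
- pad_q (a joint): how far the pad of mount_q is pressed down, m: 0 at rest, 0.012 at its bottom stop; it springs back when let go. It starts to give at about 0.6 N, then the force grows with depth. The softest of the three pads needs 3 to 5 N for the whole travel, the two others 9 to 14 N
- tag_q_top (a point): centre of the flat top of the white tag of mount_q (12 x 26 mm, about 18 mm above its holder when up, 4 mm when fully down); it moves with the tag
- tag_q (a joint): how far the tag of mount_q is pushed down, m: about 0 (up to 0.002) at the start, 0.014 fully down; it moves against a friction of about 2.5 N and stays where it is left
- mount_r: one of three identical-looking loose shock mounts of 0.6 to 1 kg: grey base 130 (x) x 80 (y) x 10 mm standing on the plate; origin at the centre of its underside, z up. A round spring-mounted pad stands at x = +25 mm, and nearer the robot, at x = -34 mm, a slotted dark holder (28 x 36 mm, top 37 mm above the origin) with a white push-down tag. Its yaw is within about 0.3 rad of zero.
- pad_r_top (a point): centre of the flat top of the round pad of mount_r (dark grey disc on a black rubber rim, 48 mm across over the rim); 75 mm above the mount's origin at rest; it moves down with the pad
- pad_r (a joint): how far the pad of mount_r is pressed down, m: 0 at rest, 0.012 at its bottom stop; it springs back when let go. It starts to give at about 0.6 N, then the force grows with depth. The softest of the three pads needs 3 to 5 N for the whole travel, the two others 9 to 14 N
- tag_r_top (a point): centre of the flat top of the white tag of mount_r (12 x 26 mm, about 18 mm above its holder when up, 4 mm when fully down); it moves with the tag
- tag_r (a joint): how far the tag of mount_r is pushed down, m: about 0 (up to 0.002) at the start, 0.014 fully down; it moves against a friction of about 2.5 N and stays where it is left
- blue_bottle: small white bottle with a blue cap, 30 mm across, 63 mm tall, loose, behind the plate; origin under its centre
- vial: glass vial with a pale cap, 25 mm across, 50 mm tall, loose, behind the plate; origin under its centre
- timer: flat white timer with keys, 62 x 66 x 19 mm, lying loose in front of the plate; origin under its centre
Not all that is in view belongs to the job. Leave any purple look-alike of the mount_r alone.

How it is judged (in metres and radians):
On the way, in this order (a step that is already met when the one before it is completed fails the run):
1. the left pad is pressed down (more than 2.5 mm) (((y of mount_p in the frame of mount_q above 0 m and y of mount_p in the frame of mount_r above 0 m and value of joint pad_p above 0.0025 m) or (y of mount_q in the frame of mount_p above 0 m and y of mount_q in the frame of mount_r above 0 m and value of joint pad_q above 0.0025 m) or (y of mount_r in the frame of mount_p above 0 m and y of mount_r in the frame of mount_q above 0 m and value of joint pad_r above 0.0025 m))), for 0.1 s.
2. the middle pad is pressed down (more than 2.5 mm) (((((y of mount_q in the frame of mount_p above 0 m and y of mount_p in the frame of mount_r above 0 m) or (y of mount_r in the frame of mount_p above 0 m and y of mount_p in the frame of mount_q above 0 m)) and value of joint pad_p above 0.0025 m) or (((y of mount_p in the frame of mount_q above 0 m and y of mount_q in the frame of mount_r above 0 m) or (y of mount_r in the frame of mount_q above 0 m and y of mount_q in the frame of mount_p above 0 m)) and value of joint pad_q above 0.0025 m) or (((y of mount_p in the frame of mount_r above 0 m and y of mount_r in the frame of mount_q above 0 m) or (y of mount_q in the frame of mount_r above 0 m and y of mount_r in the frame of mount_p above 0 m)) and value of joint pad_r above 0.0025 m))), for 0.1 s.
3. the right pad is pressed down (more than 2.5 mm) (((y of each of mount_q, mount_r in the frame of mount_p above 0 m and value of joint pad_p above 0.0025 m) or (y of each of mount_p, mount_r in the frame of mount_q above 0 m and value of joint pad_q above 0.0025 m) or (y of each of mount_p, mount_q in the frame of mount_r above 0 m and value of joint pad_r above 0.0025 m))), for 0.1 s.
4. the tag of the softest mount is pushed down (value of joint tag_q above 0.0115 m), for 0.2 s.
At the end, for the whole second after the job is handed in: the softest mount's tag is down (at least 11.5 of its 14 mm), the two other tags are up (less than 4 mm down), all pads have sprung back, the mounts stand upright and still within 20 mm of where they stood, and the bottle, vial and timer stand within 20 mm of where they were (value of joint tag_q above 0.0115 m and value of joint each of tag_p, tag_r below 0.004 m and value of joint each of pad_p, pad_q, pad_r below 0.0015 m and distance of each of mount_p, mount_q, mount_r, blue_bottle, vial, timer from where it was at the start of the episode below 0.02 m and angle between each of mount_p, mount_q, mount_r's own z axis and vertical below 0.05 rad and linear speed of each of mount_p, mount_q, mount_r below 0.02 m/s and angle between each of blue_bottle, vial, timer's own z axis and vertical below 0.15 rad); the robot touches nothing.
It fails at once if the tag of a firmer mount is pushed down (more than 6 mm) (value of joint any of tag_p, tag_r above 0.006 m).
It fails at once if a mount is lifted, shifted or tipped (more than 20 mm or 0.2 rad) (distance of any of mount_p, mount_q, mount_r from where it was at the start of the episode above 0.02 m or angle between any of mount_p, mount_q, mount_r's own z axis and vertical above 0.2 rad).
It fails at once if the bottle, vial or timer is lifted, shifted or knocked over (more than 20 mm or 0.3 rad) (distance of any of blue_bottle, vial, timer from where it was at the start of the episode above 0.02 m or angle between any of blue_bottle, vial, timer's own z axis and vertical above 0.3 rad).
It also fails if it takes over 43 s, if anything falls off the work surface, if the arm or the gripper's body presses on something with over 40 N, if the wrist force passes 120 N, or if a joint passes its speed limit or range.

## Working session

There is one attempt and no reset: what is moved stays moved. The work goes in short steps, Python scripts to look and compute and a tool call to move; the robot and the scene stay as the last step left them, time stands still between calls to the robot, and variables do not carry over. Pictures are saved under pics/ and viewed, and the job is handed in when it is done.

Besides the shell and the picture viewer there is one more tool, called after "Call:" by a JSON object that holds its "name" and its "arguments". carry_out: Moves the arm, as the interface text tells. Its arguments: {"type":"object","properties":{"steps":{"type":"array","items":{"type":"array","items":{"type":"array","items":{"type":"number"}}}},"fingers":{"type":"number"}},"required":["steps"]}

```bash
mkdir -p pics; ls; python3 - <<'E'
from station import sense, optics, ticket, r
import cv2, pickle
s=sense(); print(s)
for n in("scene","top"):
    c=optics.capture(n); cv2.imwrite(f"pics/{n}0.png",c["image"][:,:,::-1]); pickle.dump(c,open(f"{n}0.pkl","wb"))
    print({k:v for k,v in c.items() if k!="image"})
E
```

```text
pics
{'time_s': 0.0, 'joints': array([-5.06714530e+01,  2.20915138e+01,  3.81791863e-01, -3.01212503e-02,
       -6.84123481e+01, -1.48189549e+01]), 'joint_velocities': array([ 0.12595218,  0.1118294 ,  0.01883121,  0.00191857, -0.03704295,
        0.04306731]), 'effort': array([ 2.08616293e-04, -3.90668142e+01,  1.87411362e+01,  4.21991721e+00,
        1.08966592e-02, -1.98080729e-04]), 'tcp_pos': array([ 0.25909286, -0.5681458 ,  0.23546247]), 'ee_rot': array([[-4.14668040e-01, -9.72093845e-04, -9.09972237e-01],
       [ 9.09970134e-01,  1.95778389e-03, -4.14669173e-01],
       [ 2.18462634e-03, -9.99997611e-01,  7.27459563e-05]]), 'wrist_force': array([ 0.60763029, -0.59004362,  0.48303986]), 'moment': array([-0.00845744,  0.02821778, -0.03639939]), 'gripper_width': 1.0044296266408062}
{'fov_y': 42.23710714663597, 'cx': 310.77460231369196, 'cy': 237.63083252604963, 'rvec': array([ 1.10310725, -2.32404133,  1.04689408]), 'tvec': array([0.3245246 , 0.31747338, 0.79816001])}
{'fov_y': 43.41438449212535, 'cx': 318.23341394070417, 'cy': 236.52045918712338, 'rvec': array([ 2.12809767, -2.18522634,  0.12104312]), 'tvec': array([0.01248033, 0.51963476, 1.02555539])}
```

View pics/scene0.png

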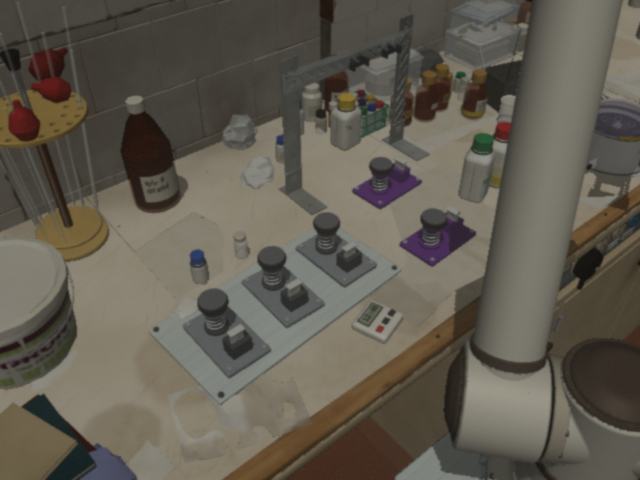

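View pics/top0.png

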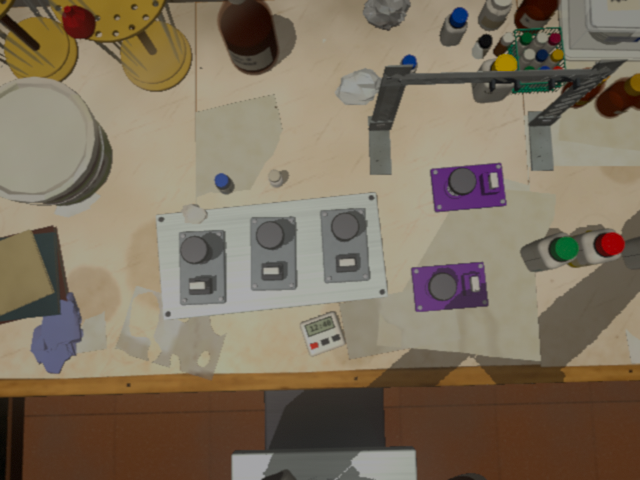

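The top view shows the pads at about (195,250), (270,235) and (345,225), with tags at (200,285), (271,270) and (347,262). The gantry, bottles and purple decoys are on the right.

```bash
cat > h.py <<'E'
import numpy as np, cv2, pickle
def K(c):
    f=240/np.tan(np.radians(c["fov_y"]/2)); return np.array([[f,0,c["cx"]],[0,f,c["cy"]],[0,0,1.]])
def ray(c,u,v,z):
    R=cv2.Rodrigues(c["rvec"])[0]; o=-R.T@c["tvec"]; d=R.T@np.linalg.inv(K(c))@[u,v,1]
    return o+d*(z-o[2])/d[2]
def proj(c,p): return cv2.projectPoints(np.array(p,float).reshape(-1,3),c["rvec"],c["tvec"],K(c),None)[0].reshape(-1,2)
E
python3 - <<'E'
from h import *
t=pickle.load(open("top0.pkl","rb"));s=pickle.load(open("scene0.pkl","rb"))
im=t["image"][:,:,::-1]; 
cv2.imwrite("pics/topz.png",cv2.resize(im[185:325,150:390],None,fx=3.3,fy=3.3,interpolation=cv2.INTER_CUBIC))
cv2.imwrite("pics/scz.png",cv2.resize(s["image"][195:395,150:410,::-1],None,fx=3,fy=3,interpolation=cv2.INTER_CUBIC))
for u,v in((195,250),(270,235),(345,225)): print(ray(t,u,v,.083), im[v,u])
for u,v in((200,285),(271,270),(347,262)): print(ray(t,u,v,.063), im[v,u])
for u,v in((455,55),(560,250),(323,335),(222,183),(375,72),(380,165)): print(ray(t,u,v,.05))
for c in(t,s):
    R=cv2.Rodrigues(c["rvec"])[0]; print("cam",-R.T@c["tvec"])
E
```

```text
[0.49651259 0.20401852 0.083     ] [93 95 97]
[0.51828233 0.07875966 0.083     ] [92 94 96]
[ 0.53170922 -0.04671761  0.083     ] [89 91 93]
[0.43906124 0.19991011 0.063     ] [158 168 168]
[0.46117892 0.07976971 0.063     ] [157 167 168]
[ 0.47129432 -0.04892256  0.063     ] [155 166 169]
[ 0.83646734 -0.25339552  0.05      ]
[ 0.48313657 -0.41414694  0.05      ]
[ 0.34996524 -0.00507981  0.05      ]
[0.61586772 0.16371059 0.05      ]
[ 0.80914861 -0.10989143  0.05      ]
[ 0.64016779 -0.11233022  0.05      ]
cam [ 0.39430784 -0.00685093  1.08000662]
cam [-0.10334184  0.49291793  0.76780032]
```

```bash
python3 - <<'E'
from h import *
t=pickle.load(open("top0.pkl","rb"));s=pickle.load(open("scene0.pkl","rb"))
for c,x0,y0,x1,y1 in((t,170,200,372,310),(s,185,205,380,375)):
    g=cv2.cvtColor(c["image"],cv2.COLOR_RGB2GRAY).astype(int)[y0:y1,x0:x1]
    for nm,m,lo,hi in(("dark",(g<85),150,2500),("white",(g>190),20,400)):
        n,l,st,ce=cv2.connectedComponentsWithStats(m.astype(np.uint8))
        for i in range(1,n):
            if lo<st[i,4]<hi: print(nm,st[i],ce[i]+[x0,y0])
E
```

```text
dark [161  11  35  31 358] [351.4273743  224.95251397]
dark [ 86  19  39  31 440] [280.57954545 232.79545455]
dark [ 12  32  43  32 533] [209.91369606 247.29080675]
dark [166  53  24  19 277] [347.8700361  262.75812274]
dark [ 92  62  25  18 290] [275.78275862 270.67586207]
dark [ 19  76  27  19 318] [204.31132075 284.66037736]
dark [ 128    8   50   60 1413] [334.26397735 242.56829441]
dark [  73   42   52   66 1619] [280.6003706 278.712168 ]
dark [  5  45  19  30 287] [198.74216028 261.04181185]
dark [111  44  80  38 206] [335.78640777 270.40776699]
dark [ 58  78  81  44 185] [286.19459459 310.52432432]
dark [  13   84   57   72 1896] [223.35706751 323.09018987]
```

View pics/topz.png

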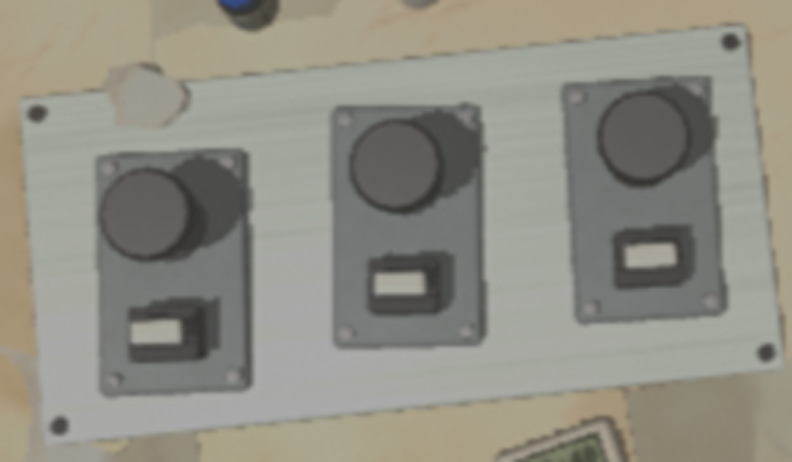

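View pics/scz.png

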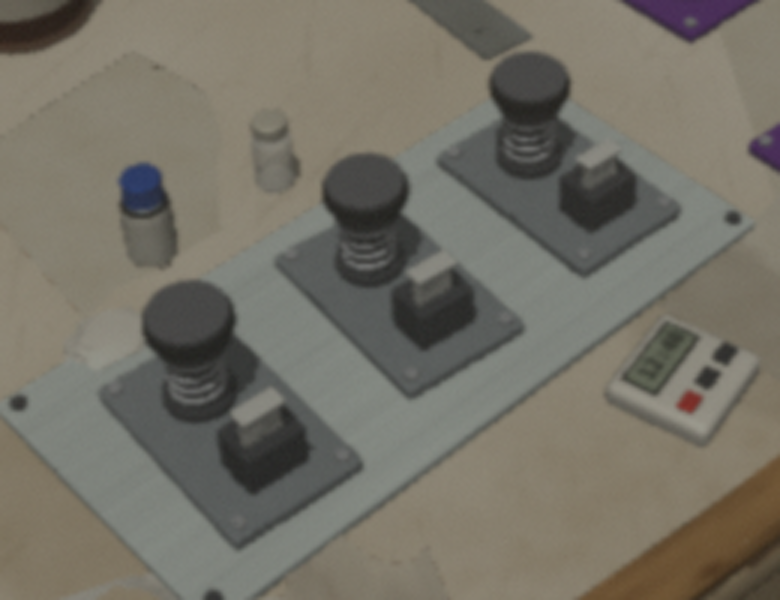

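```bash
python3 - <<'E'
from h import *
t=pickle.load(open("top0.pkl","rb"));s=pickle.load(open("scene0.pkl","rb"))
T=[(146,213),(396,165),(645,137),(156,332),(399,284),(650,255)]
S=[(190,312),(366,183),(530,82),(257,405),(434,268),(598,156)]
for i in range(6):
    z=.083 if i<3 else .0625
    a=np.array(T[i])/3.3+[150,185]; b=np.array(S[i])/3+[150,195]
    pa=ray(t,*a,z);pb=ray(s,*b,z)
    P=[K(c)@np.c_[cv2.Rodrigues(c["rvec"])[0],c["tvec"]] for c in(t,s)]
    X=cv2.triangulatePoints(P[0],P[1],a.reshape(2,1),b.reshape(2,1)).ravel();X=X[:3]/X[3]
    print(pa.round(4),pb.round(4),X.round(4))
E
```

```text
[0.4973 0.2053 0.083 ] [0.4913 0.2075 0.083 ] [0.4972 0.2057 0.0772]
[0.5183 0.0788 0.083 ] [0.5117 0.0831 0.083 ] [0.5188 0.079  0.0756]
[ 0.5291 -0.0474  0.083 ] [ 0.5204 -0.0398  0.083 ] [ 0.5304 -0.048   0.0722]
[0.4382 0.2046 0.0625] [0.4351 0.207  0.0625] [0.4383 0.2054 0.0584]
[0.4594 0.08   0.0625] [0.454  0.0821 0.0625] [0.459  0.0797 0.0571]
[ 0.4709 -0.0489  0.0625] [ 0.4649 -0.0434  0.0625] [ 0.4714 -0.0493  0.0546]
```

Call:
{"name": "carry_out", "arguments": {"steps": [[[0.7,2.3,0,0,0,-0.02],[2.2,7,0,0,0,-0.05],[3.8,12.5,0,0,0,-0.08],[5.4,18,0,0,0,-0.11],[7.1,23.5,0,0,0,-0.15],[8.8,29,0,0,0,-0.18],[10.5,34.5,0,0,0,-0.21],[12.2,40,0,0,0,-0.24],[13.9,45.5,0,0,0,-0.27],[15.6,51,0,0,0,-0.3],[17.3,56.5,0,0,0,-0.33],[19,62,0,0,0,-0.36],[20.7,67.5,-1,0,0,-0.39],[22.4,72.5,-3,0,0,-0.42],[23.5,76,-5,0,0,-0.43],[23.8,77.3,-7,0,0,-0.43],[23.8,77.3,-8,0,0,-0.43],[23.8,77.3,-8,0,0,-0.43],[23.8,77.3,-8,0,0,-0.43]]], "fingers": 255}}

```text
time_s: 2.48
tcp_pos: [0.4976, 0.2038, 0.1575]
ee_rot: [[0.003, 0.001, -1.0], [1.0, 0.001, 0.003], [0.001, -1.0, -0.001]]
wrist_force: [0.9, 0.3, -0.3]
gripper_width: 0.006
```

```bash
python3 - <<'E'
from station import sense, optics, r
import cv2, pickle
s=sense()
for k in("time_s","tcp_pos","ee_rot","wrist_force","gripper_width","joints"): print(k,s[k].round(4) if hasattr(s[k],"round") else s[k])
print(r.tcp_to_tips)
c=optics.capture("scene"); cv2.imwrite("pics/scene1.png",c["image"][:,:,::-1])
E
```

```text
time_s 2.475
tcp_pos [0.4976 0.2038 0.1575]
ee_rot [[ 2.9e-03  1.2e-03 -1.0e+00]
 [ 1.0e+00  7.0e-04  2.9e-03]
 [ 7.0e-04 -1.0e+00 -1.2e-03]]
wrist_force [ 0.9391  0.3277 -0.3396]
gripper_width 0.006376630840845799
joints [ 3.957110e+01  1.775570e+01 -1.837250e+01  1.740000e-02 -5.379120e+01
 -1.297467e+02]
0.014
```

View pics/scene1.png

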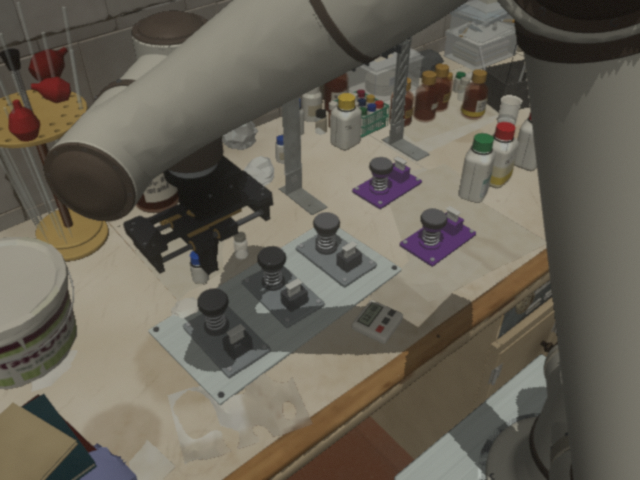

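Call:
{"name": "carry_out", "arguments": {"steps": [[[0,0.1,-2,0,0,0],[0,0.1,-4,0,0,0],[0,0.1,-5,0,0,0],[0,0.1,-5.5,0,0,0],[0,0.1,-5.5,0,0,0]]]}}

```text
time_s: 3.15
tcp_pos: [0.4975, 0.2054, 0.1019]
ee_rot: [[0.002, 0.001, -1.0], [1.0, 0.0, 0.002], [0.0, -1.0, -0.0]]
wrist_force: [-0.6, 0.1, -0.1]
gripper_width: 0.005
```

Call:
{"name": "carry_out", "arguments": {"steps": [[[0,0,-0.4,0,0,0],[0,0,-0.7,0,0,0],[0,0,-0.8,0,0,0],[0,0,-0.8,0,0,0],[0,0,-0.8,0,0,0]]]}}

```text
time_s: 3.78
tcp_pos: [0.4977, 0.2057, 0.0939]
ee_rot: [[0.002, 0.001, -1.0], [1.0, 0.001, 0.002], [0.001, -1.0, -0.001]]
wrist_force: [1.1, 0.7, 1.7]
gripper_width: 0.01
```

Call:
{"name": "carry_out", "arguments": {"steps": [[[0,0,-0.1,0,0,0],[0,0,-0.2,0,0,0],[0,0,-0.3,0,0,0],[0,0,-0.3,0,0,0],[0,0,-0.3,0,0,0]]]}}

```text
time_s: 4.4
tcp_pos: [0.4977, 0.2056, 0.0908]
ee_rot: [[0.002, 0.001, -1.0], [1.0, 0.001, 0.002], [0.001, -1.0, -0.001]]
wrist_force: [0.7, 0.3, 2.9]
gripper_width: 0.002
```

Call:
{"name": "carry_out", "arguments": {"steps": [[[0,0,-0.1,0,0,0],[0,0,-0.2,0,0,0],[0,0,-0.3,0,0,0],[0,0,-0.3,0,0,0],[0,0,-0.3,0,0,0]]]}}

```text
time_s: 5.03
tcp_pos: [0.4975, 0.2055, 0.0877]
ee_rot: [[0.002, 0.0, -1.0], [1.0, 0.0, 0.002], [0.0, -1.0, -0.0]]
wrist_force: [2.3, 2.2, 3.7]
gripper_width: 0.003
```

```bash
cat > rd.py <<'E'
from station import sense, optics
import numpy as np
F=[]
for i in range(6):
    optics.capture("top"); s=sense(); F.append(np.r_[s["wrist_force"],s["tcp_pos"]])
F=np.array(F); print(s["time_s"],F[:,2].round(2),F.mean(0).round(4),F.std(0).round(4))
E
python3 rd.py
```

```text
5.325 [3.56 3.83 3.39 4.   3.63 3.31] [1.6374 1.478  3.6188 0.4974 0.2054 0.0876] [0.4389 0.1622 0.2363 0.     0.     0.    ]
```

Call:
{"name": "carry_out", "arguments": {"steps": [[[0,0,1,0,0,0],[0,0,3,0,0,0],[0,0,5,0,0,0],[0.6,-3.5,5,0,0,0],[1.3,-8,5,0,0,0],[1.9,-11.5,4.5,0,0,0],[2.1,-12.6,3,0,0,0],[2.1,-12.6,1.4,0,0,0],[2.1,-12.6,1.4,0,0,0]]]}}

```text
time_s: 6.45
tcp_pos: [0.5161, 0.0787, 0.0995]
ee_rot: [[0.003, -0.006, -1.0], [1.0, -0.002, 0.003], [-0.002, -1.0, 0.006]]
wrist_force: [0.3, 0.4, -0.8]
gripper_width: 0.005
```

Call:
{"name": "carry_out", "arguments": {"steps": [[[0,0,-0.4,0,0,0],[0,0,-0.6,0,0,0],[0,0,-0.8,0,0,0],[0,0,-0.8,0,0,0]]]}}

```text
time_s: 6.95
tcp_pos: [0.5182, 0.0797, 0.0939]
ee_rot: [[0.002, 0.0, -1.0], [1.0, 0.0, 0.002], [0.0, -1.0, -0.0]]
wrist_force: [-1.1, 2.1, 3.6]
gripper_width: 0.001
```

Call:
{"name": "carry_out", "arguments": {"steps": [[[0,0,-0.1,0,0,0],[0,0,-0.2,0,0,0],[0,0,-0.3,0,0,0],[0,0,-0.3,0,0,0],[0,0,-0.3,0,0,0]]]}}

```text
time_s: 7.58
tcp_pos: [0.5184, 0.0796, 0.0908]
ee_rot: [[0.002, 0.0, -1.0], [1.0, 0.0, 0.002], [0.0, -1.0, -0.0]]
wrist_force: [-2.6, 2.5, 5.4]
gripper_width: 0.005
```

```bash
python3 rd.py
```

```text
7.875 [5.76 5.64 5.72 5.27 5.25 4.72] [-2.7928  3.2949  5.3935  0.5184  0.0796  0.0908] [0.6267 0.1637 0.3649 0.     0.     0.    ]
```

Call:
{"name": "carry_out", "arguments": {"steps": [[[0,0,1,0,0,0],[0,0,3,0,0,0],[0,0,4.7,0,0,0],[0.3,-3.5,4.7,0,0,0],[0.7,-8,4.7,0,0,0],[1,-11.5,4.2,0,0,0],[1.1,-12.7,3,0,0,0],[1.1,-12.7,1.8,0,0,0],[1.1,-12.7,1.1,0,0,0],[1.1,-12.7,1.1,0,0,0],[1.1,-12.7,1.1,0,0,0]]]}}

```text
time_s: 9.25
tcp_pos: [0.5296, -0.0469, 0.1018]
ee_rot: [[0.001, 0.001, -1.0], [1.0, -0.0, 0.001], [-0.0, -1.0, -0.001]]
wrist_force: [0.4, -1.0, -0.0]
gripper_width: 0.005
```

Call:
{"name": "carry_out", "arguments": {"steps": [[[0,0,-0.4,0,0,0],[0,0,-0.6,0,0,0],[0,0,-0.8,0,0,0],[0,0,-0.8,0,0,0]]]}}

```text
time_s: 9.75
tcp_pos: [0.5296, -0.0473, 0.0939]
ee_rot: [[0.002, 0.001, -1.0], [1.0, 0.0, 0.002], [0.0, -1.0, -0.001]]
wrist_force: [-0.4, 2.1, 4.7]
gripper_width: 0.005
```

Call:
{"name": "carry_out", "arguments": {"steps": [[[0,0,-0.1,0,0,0],[0,0,-0.2,0,0,0],[0,0,-0.3,0,0,0],[0,0,-0.3,0,0,0],[0,0,-0.3,0,0,0]]]}}

```text
time_s: 10.38
tcp_pos: [0.5297, -0.0473, 0.0912]
ee_rot: [[0.002, 0.001, -1.0], [1.0, 0.0, 0.002], [0.0, -1.0, -0.001]]
wrist_force: [-2.1, 3.4, 6.4]
gripper_width: 0.005
```

```bash
python3 rd.py
```

```text
10.675 [6.78 7.03 6.64 6.63 7.25 6.95] [-1.6036  3.7117  6.8791  0.5296 -0.0474  0.0912] [0.1598 0.4677 0.223  0.     0.     0.    ]
```

Forces near 6.2 mm depth are 2.9 N on the left, 5.4 N in the middle and 6.9 N on the right. The left one needed only 3.6 N even at 9.4 mm, so it's the softest. I'll lift and check that it hasn't moved.

Call:
{"name": "carry_out", "arguments": {"steps": [[[0,0,1,0,0,0],[0,0,3,0,0,0],[0,0,5.5,0,0,0],[0,0,6,0,0,0],[0,0,6,0,0,0]]]}}

```text
time_s: 11.3
tcp_pos: [0.5288, -0.0479, 0.1501]
ee_rot: [[0.003, -0.001, -1.0], [1.0, 0.0, 0.003], [0.0, -1.0, 0.001]]
wrist_force: [0.9, 0.4, -0.4]
gripper_width: 0.004
```

```bash
python3 - <<'E'
from h import *
from station import optics, sense
c=optics.capture("top"); print(sense()["tcp_pos"],sense()["wrist_force"])
cv2.imwrite("pics/top2.png",cv2.resize(c["image"][185:325,150:390,::-1],None,fx=3.3,fy=3.3,interpolation=cv2.INTER_CUBIC))
E
```

```text
[ 0.528514   -0.04787654  0.14960608] [ 0.32299339 -0.2692898  -0.46849231]
```

View pics/top2.png

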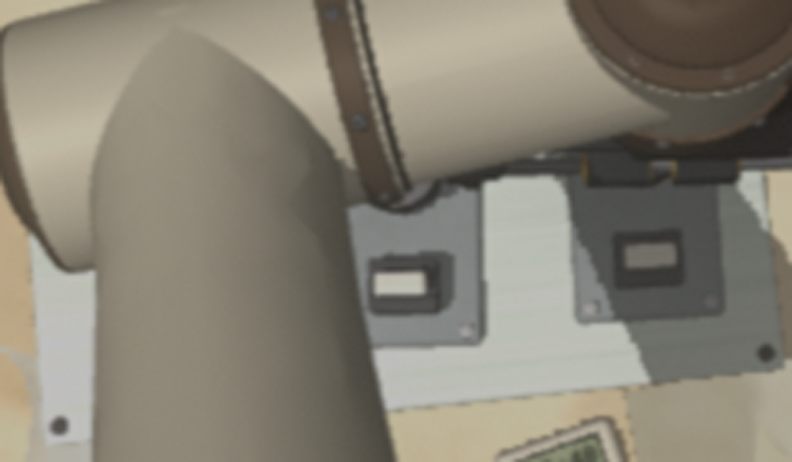

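The left mount is hidden by the arm. The middle and right tags are unmoved at (399,284) and (650,256). I'll go above the left tag and check from the scene view.

Call:
{"name": "carry_out", "arguments": {"steps": [[[-1,3,0,0,0,0],[-2.7,7.5,0,0,0,0],[-4.4,12.3,0,0,0,0],[-6.2,17.2,0,0,0,0],[-7.8,21.7,0,0,0,0],[-8.9,24.6,-1,0,0,0],[-9.1,25.3,-3,0,0,0],[-9.1,25.3,-5,0,0,0],[-9.1,25.3,-5,0,0,0],[-9.1,25.3,-5,0,0,0]]]}}

```text
time_s: 12.6
tcp_pos: [0.4385, 0.2052, 0.1006]
ee_rot: [[0.002, -0.0, -1.0], [1.0, -0.0, 0.002], [-0.0, -1.0, 0.0]]
wrist_force: [0.5, -0.3, 0.4]
gripper_width: 0.003
```

```bash
python3 - <<'E'
from h import *
from station import optics, sense
c=optics.capture("scene"); print(sense()["tcp_pos"],sense()["wrist_force"])
cv2.imwrite("pics/scene3.png",cv2.resize(c["image"][195:395,150:410,::-1],None,fx=3,fy=3,interpolation=cv2.INTER_CUBIC))
E
```

```text
[0.43870467 0.20539312 0.10095202] [0.00761114 0.13310317 0.10306562]
```

View pics/scene3.png

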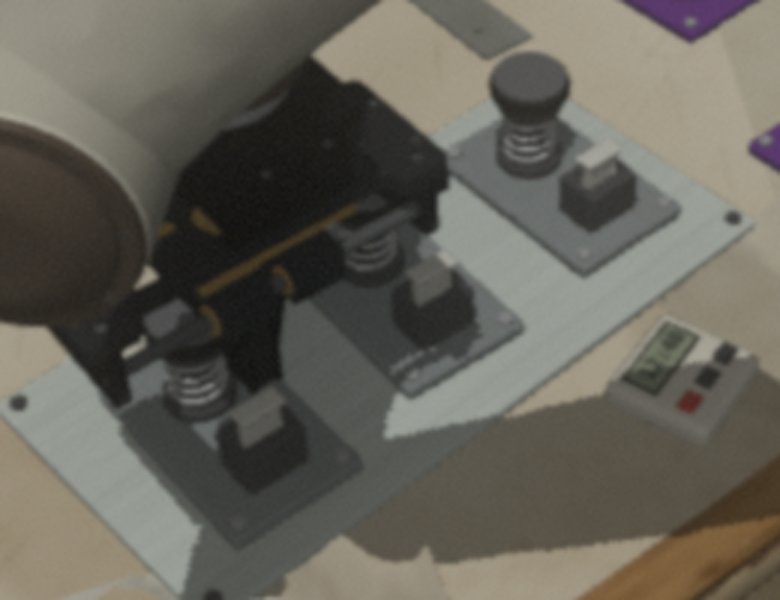

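The left mount hasn't moved; its tag is at (257,405) in the crop, right under the fingertips. Now pressing it.

Call:
{"name": "carry_out", "arguments": {"steps": [[[0,0,-1,0,0,0],[0,0,-1.8,0,0,0],[0,0,-2.2,0,0,0],[0,0,-2.6,0,0,0],[0,0,-2.9,0,0,0],[0,0,-2.9,0,0,0]]]}}

```text
time_s: 13.4
tcp_pos: [0.4384, 0.2055, 0.0714]
ee_rot: [[0.002, 0.0, -1.0], [1.0, 0.0, 0.002], [0.0, -1.0, -0.0]]
wrist_force: [-0.0, -0.7, 0.1]
gripper_width: 0.009
```

Call:
{"name": "carry_out", "arguments": {"steps": [[[0,0,-0.3,0,0,0],[0,0,-0.6,0,0,0],[0,0,-0.8,0,0,0],[0,0,-0.8,0,0,0]]]}}

```text
time_s: 13.9
tcp_pos: [0.4386, 0.2056, 0.0635]
ee_rot: [[0.002, 0.001, -1.0], [1.0, 0.0, 0.002], [0.0, -1.0, -0.001]]
wrist_force: [0.2, 0.7, 0.6]
gripper_width: 0.007
```

Call:
{"name": "carry_out", "arguments": {"steps": [[[0,0,-0.1,0,0,0],[0,0,-0.2,0,0,0],[0,0,-0.2,0,0,0]]]}}

```text
time_s: 14.28
tcp_pos: [0.4386, 0.2056, 0.0633]
ee_rot: [[0.001, 0.001, -1.0], [1.0, 0.0, 0.001], [0.0, -1.0, -0.001]]
wrist_force: [-3.0, 0.0, 14.2]
gripper_width: 0.008
```

```bash
python3 rd.py; python3 - <<'E'
from h import *
from station import optics, sense
c=optics.capture("scene")
cv2.imwrite("pics/scene4.png",cv2.resize(c["image"][195:395,150:410,::-1],None,fx=3,fy=3,interpolation=cv2.INTER_CUBIC))
E
```

```text
14.575 [13.78 14.06 12.9  14.6  13.99 14.22] [-3.8537 -0.4865 13.9265  0.4386  0.2056  0.0632] [0.4212 0.5839 0.522  0.     0.     0.    ]
```

View pics/scene4.png

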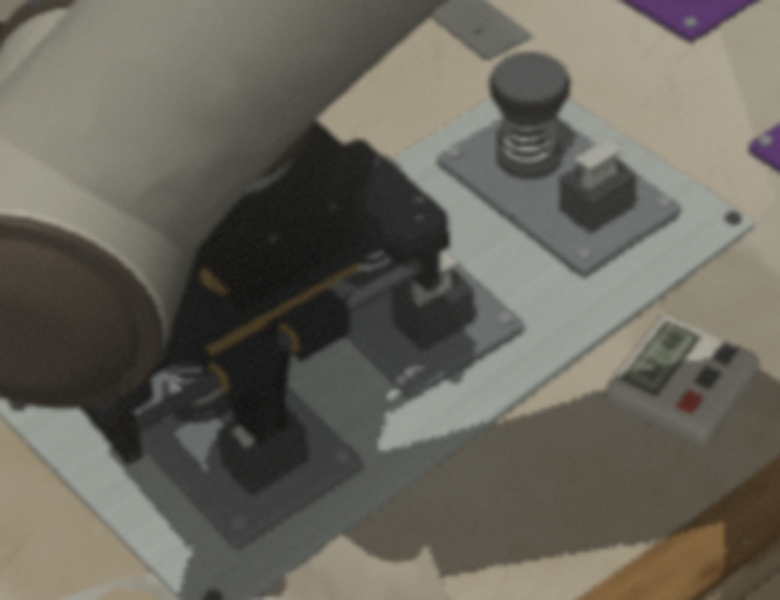

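The tag is at its hard stop: 14 N with the tips at z = 49 mm, as expected for fully down. I'll retreat clear and verify.

Call:
{"name": "carry_out", "arguments": {"steps": [[[0,0,0.5,0,0,0],[0,0,2,0,0,0],[0,0,5,0,0,0],[0,0,9,0,0,0],[0,0,13,0,0,0],[0,0,16,0,0,0],[-0.5,-5,16,0,0,0],[-1,-10,16,0,0,0],[-1.5,-15,16,0,0,0],[-2,-20,16,0,0,0],[-2.5,-25,16,0,0,0],[-3,-30,16,0,0,0],[-3.5,-35,16,0,0,0],[-4,-40,16,0,0,0],[-4.5,-45,16,0,0,0],[-5,-48,16,0,0,0],[-5,-48,16,0,0,0],[-5,-48,16,0,0,0]]]}}

```text
time_s: 16.88
tcp_pos: [0.388, -0.2742, 0.2211]
ee_rot: [[0.003, -0.001, -1.0], [1.0, 0.001, 0.003], [0.001, -1.0, 0.001]]
wrist_force: [0.6, -0.3, 0.2]
gripper_width: 0.007
```

```bash
python3 - <<'E'
from h import *
from station import optics, sense
t=optics.capture("top");c=optics.capture("scene"); print(sense()["time_s"],sense()["wrist_force"])
a=cv2.resize(t["image"][160:360,150:390,::-1],(480,400));b=cv2.resize(c["image"][195:395,150:410,::-1],None,fx=3,fy=3,interpolation=cv2.INTER_CUBIC)
cv2.imwrite("pics/top5.png",a);cv2.imwrite("pics/scene5.png",b)
E
```

```text
16.975 [-0.02208514 -0.0599323   0.17429735]
```

View pics/top5.png

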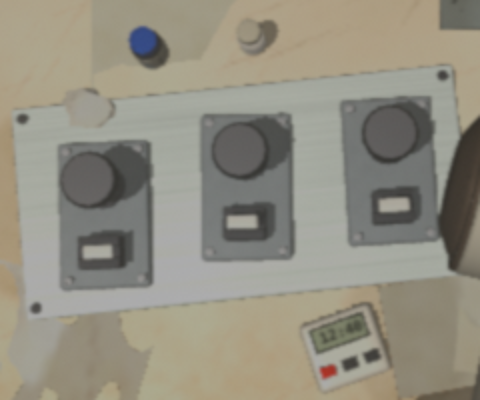

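View pics/scene5.png

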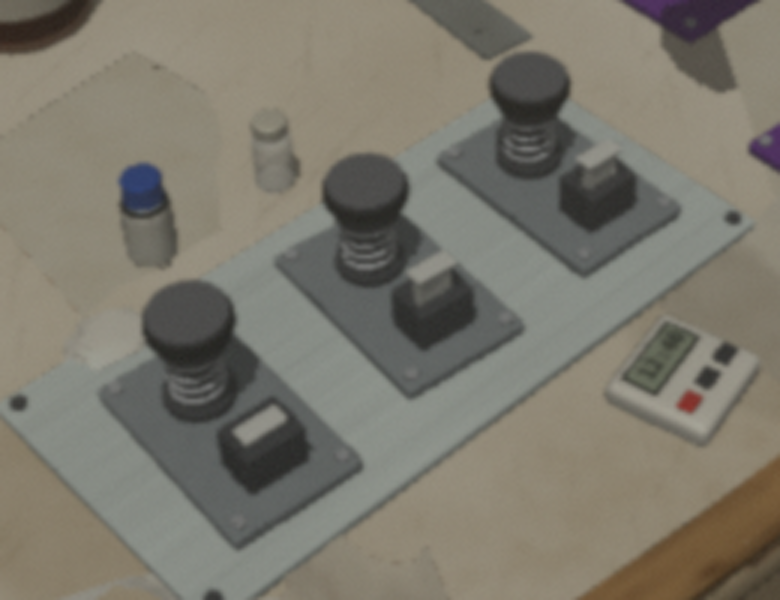

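The left tag is down at (260,424), the other two are up, the pads have sprung back and nothing has shifted. Handing in.

```bash
python3 -c "
from station import ticket
print(ticket.finish_job())"
```

```text
the job is handed in; nothing more can be done
None
```

I pressed the three pads from left to right, found the left mount softest, and pushed its tag all the way down. I then handed the job in at about 17 s of the 43 s allowed; no verdict was reported.

| Pad | Force at about 6.2 mm |
|---|---|
| Left | 2.9 N, and only 3.6 N at about 9.4 mm |
| Middle | 5.4 N |
| Right | 6.9 N |

- **Tag:** it met a hard stop at 14 N with the fingertips at z = 49 mm, the height expected for fully down.
- **Last pictures:** the left tag is down and the other two are up. All pads have sprung back, the mounts, bottle, vial and timer look unmoved, and the arm is clear with a wrist force near zero.
- **Disagreement:** the two cameras differed by about 4 to 12 mm on the pad and tag positions, with the scene view the odd one out. I used the top view for x and y and the given heights for z.

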